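Load the food chopper, lock its bayonet lid and start it

ROBOT

A 6-joint arm with a two-finger parallel gripper is mounted at the origin on a cart in front of the work surface, level with it; the furniture and walls round the work are solid. World frame = base frame: x ahead of the robot, y to its left, z up, the work surface at z = 0. Lengths are in m, angles in rad, forces in N, time in s.
With the tool pointing down it reaches from about 0.2 to 0.875 m from the base axis. Payload 3.4 kg.
Tool frame: the origin (TCP) lies midway between the tips of the shut fingers; the grasp point (between the pads) lies 19 mm behind it; z points along the fingers, y is the line along which they close (so a half turn about z gives the same grasp; the last joint's range is limited). The gripper opens to 94 mm and grips with 3 to 60 N. Pads are 16 mm wide; open, the fingers measure 119 mm over their backs; the gripper's body (75 mm by 177 mm) begins 78 mm behind the grasp point.
Start: joints at [-1.371, 0.276, 1.505, -0, 1.361, -0.121], TCP at [0.181, -0.546, 0.205] pointing down, gripper open.
Joint ranges: [-2.89, 2.89], [-0.75, 2.08], [0.22, 2.7], [-1.18, 4.32], [0.11, 2.71], [-2.7, 2.7]. Speed limits (rad/s): [2.57, 2.57, 3.14, 3.14, 3.14, 3.14].

INTERFACE

Orientations are given as a unit quaternion [x, y, z, w].
In Python, from rig import ctrl gives the robot as it stands. The module is installed in compiled form; this text tells all that it offers.
- The arm moves only by the shell command python3 -m creep 'ROWS' [FORCE]. ROWS is JSON, a list of rows, each a list of 7 numbers: the shift along the tool's x, y, z each as a share of 0.2 m, from -1 to 1, then the turn, a rotation vector about the tool's x, y, z each as a share of 90 degrees, from -1 to 1, then the opening, from 0 (shut) to 1 (fully open). A call has exactly 10 rows; each row is the pose to reach, as a shift and turn from the pose commanded when the call began, along the tool's axes at that moment; what a row does not reach only later rows make up. A row lasts 1/10 s, in which the tool goes at most 50 mm and 8.59 degrees, less where a joint would pass 70% of its speed; a pose out of reach is approached as far as the arm can. A call with a number of a shift or a turn outside -1 to 1 is refused whole. A call with a gripper value outside its range is refused whole. The fingers move at their own pace and stop on an object; FORCE is the grip in N (left out, the last holds). Time passes only in rows, so rows that repeat a pose let the fingers close, or fill a call up. It gives the time, the measured TCP pose, the force, the opening and the grip force at its end, in the units of the state.
- ctrl.sense(): the state, without advancing time (a new reading comes with each control period).
- ctrl.camera(name): name is "scene" or "side" or "wrist"; returns a dict with "frame" (420x560x3 uint8, red, green, blue), "z_map" (420x560 float32, m along the optical axis (not along the pixel's ray), 0 where there is no reading), "mtx" (3x3 intrinsics, pixels), "world_to_cam" (4x4, takes a point from world to camera coordinates); the wrist camera has in their place "tool_from_camera" (4x4, takes a point from camera to tool coordinates, whose origin is the TCP and whose axes are the flange's). Camera axes: x right, y down, z forward; pixel columns grow to the right and rows downward; lengths in m; the calibration is good to about 2 mm. A picture is of the moment at which its call begins: read the wrist's pose just before it.
- ctrl.sign_off(): hands the job in; it is judged then, once.
Trained networks look in the newest picture that a camera, given by its name, has taken for a name from the list of things; names that differ only in an ending like _2 or _b are one class to them, and where a whole thing is asked for, a point or a joint stands for the part that bears it (a point fixed in the world has none). Each returns a list of dicts, best first, with "p" (0 to 1); they miss things now and then, are a little off and sometimes report something else, mostly with a low value. They report only what shows in the picture. A call takes as long as a camera call. They do not tell look-alikes from the thing itself.
- ctrl.look_for(camera, query): "xyz" ([x, y, z] in m, in world coordinates, good to about 4 mm: the middle of the surface that is visible of it).
- ctrl.regions_of(camera, query): "pixels" (420x560 bool, what is visible of it).
The state is a dict: "t": time; "joints": joint angles; "qvel": joint speeds; "joint_torque": joint torques, N m; "tcp_pos": TCP position; "eef_rot": TCP orientation; "force": force on the tool from outside, world axes, zero at the start; "ft_torque": the same for the moment, N m; "width": finger opening in m; "grip_force": force on a finger pad.
Only numpy, scipy, OpenCV 4.12 (cv2) and the standard library are available. Lean on these libraries where they do the work, as an engineer would, in place of code of your own. Each camera call takes 0.05 s, during which the arm holds its last target. There are 200 camera calls.

TASK

Get the food chopper going: put the lemon into its bowl, set the lid flat on the bowl with its three orange lugs down in the gaps of the collar, and turn it clockwise (seen from above) by its black bar until it is fully tight against its stop. Let go of the lid and only then press the green start button fully down and release it. Leave the spice jar, the pepper mill and the mug standing where they are.

Things in the scene. Friction and masses are not known exactly. Their poses are not given: they have to be found in the camera images.
- bowl_mouth (a point): Food chopper, fixed to the worktop: white console, round steel bowl (114 mm inside, floor 81 mm below this point), grey collar of 176 mm diameter whose top is 18 mm above this point. The point is on the bowl's axis at the top of the relaxed red sealing ring (110 mm inside) on which the lid will lie, 110 mm above the worktop. z up; console towards -x.
- collar_gap (a point): one of the three gaps between the silvery ramps inside the collar, at its top, 78 mm from the axis along +x of bowl_mouth; the others are at 120 and 240 degrees about the axis. Each is 30 degrees wide, with an orange dot. The lid's lugs go straight down through the gaps: about 3 mm play sideways, 12 degrees either way. From there the lid turns only clockwise seen from above.
- collar_stop (a point): where a lug that entered at collar_gap ends against its stop, 53 degrees clockwise from above (white dot; three of them). On the way, a ramp beginning 15 degrees from the gap's centre draws the lid down 4 mm against the seal until 45 degrees; then it is level up to the stop. Turning takes about 0.5 N m; the lid stays where it is left.
- seal (a joint): how far the red sealing ring in the bowl's mouth is pressed down, in m: 0 relaxed (also with the lid merely lying on it), about 0.004 when the lid is cammed tight; limit 0.006. Spring, about 1.5 N at 0 and 7.5 N at 0.004.
- lid_grip (a point): Lid of the chopper, 120 g, loose, flat on the worktop: blue disc, 137 mm across, 14 mm thick, with a black bar over its middle. The point is the bar's middle, on the disc's axis, 48 mm above the lid's underside. x along the bar, z up. The bar is 106 mm long, 16 wide, 20 high, on a post at each end (78 mm clear between them, 24 mm free beneath it).
- lid_lug (a point): one of the lid's three orange lugs, on the lid's +x side beneath an end of the bar, 73.5 mm from the axis and 7 mm above the underside; the others are at 120 and 240 degrees about the axis. They are 8 mm thick and stick out to 77.5 mm from the axis; orange marks on the lid's top show them.
- lid_under (a point): centre of the lid's underside; axes as lid_grip
- lemon_center (a point): centre of the lemon, 78 x 55 x 56 mm, about 110 g, lying on the worktop with its long axis along x and its centre 28 mm high
- start_top (a point): top of the green start button, 28 mm across, on top of the chopper's console, 140 mm from the bowl's axis towards the console
- start (a joint): travel of the start button in m, 0 up, 0.006 fully down (about 5 N); springs back
- spice_jar_center (a point): bystander: spice jar with yellow cap, 42 mm across, 96 mm high; point half-way up
- pepper_mill_center (a point): bystander: brown wooden pepper mill, 58 mm across, 170 mm high; point half-way up
- mug_center (a point): bystander: white mug, 62 x 88 x 50 mm; point half-way up
Things that resemble listed ones, but are neither listed nor needed, are in the scene too. Of the things that look like the part that bears lemon_center, the larger one is meant.

How it is judged:
On the way, in this order (a step that is already met when the one before it is completed fails the run):
1. the lemon lies in the chopper's bowl, let go (horizontal distance between lemon_center and bowl_mouth below 0.05 m and z of lemon_center in the frame of bowl_mouth between -0.09 and -0.012 m and contact force between the fingers and lemon below 0.3 N), for 0.2 s.
2. the lid lies flat and central on the seal, its lugs down in the collar (horizontal distance between lid_under and bowl_mouth below 0.006 m and z of lid_under in the frame of bowl_mouth below 0.0025 m and angle between lid_under's own z axis and vertical below 0.05 rad), for 0.1 s.
3. the lid is cammed tight (seal pressed down more than 3 mm) and let go (all of step 2 and value of joint seal above 0.003 m and contact force between the fingers and lid below 0.3 N), for 0.2 s.
4. the start button is pressed down (more than 4 mm) (value of joint start above 0.004 m), for 0.05 s.
At the end, for the whole second after the job is handed in: The lemon is in the bowl under the lid; the lid sits central (within 6 mm), flat (within 0.05 rad) and turned under the ramps so that, let go, it keeps the seal pressed down by more than 3 mm; the start button is up again; all at rest (all of step 3 and horizontal distance between lemon_center and bowl_mouth below 0.05 m and z of lemon_center in the frame of bowl_mouth between -0.09 and -0.012 m and value of joint start below 0.0015 m and linear speed of lid below 0.02 m/s and linear speed of lemon below 0.05 m/s); the robot touches nothing.
It fails at once if the start button pressed while the lid is not tight (value of joint start above 0.003 m and value of joint seal below 0.002 m).
It fails at once if the spice jar shifted by more than 30 mm or tipped over (distance of spice_jar_center from where it was at the start of the episode above 0.03 m or angle between spice_jar_center's own z axis and vertical above 0.5 rad).
It fails at once if the pepper mill shifted by more than 30 mm or tipped over (distance of pepper_mill_center from where it was at the start of the episode above 0.03 m or angle between pepper_mill_center's own z axis and vertical above 0.5 rad).
It fails at once if the mug shifted by more than 30 mm or tipped over (distance of mug_center from where it was at the start of the episode above 0.03 m or angle between mug_center's own z axis and vertical above 0.5 rad).
It also fails if it takes over 64 s, if anything falls off the work surface, if the arm or the gripper's body presses on something with over 40 N, if the wrist force passes 120 N, or if a joint passes its speed limit or range.

## Working session

There is one attempt and no reset: what is moved stays moved. The work goes in short steps, Python scripts to look and compute and a shell command to move; the robot and the scene stay as the last step left them, time stands still between calls to the robot, and variables do not carry over. Pictures are saved under pics/ and viewed, at most 10 in all, crops included, and the job is handed in when it is done.

```bash
mkdir -p pics
cat > h.py <<'E'
import numpy as np,cv2
from rig import ctrl
from scipy.spatial.transform import Rotation as R
def save(n,f): cv2.imwrite('pics/'+n,f[:,:,::-1])
def pts(c,T=None):
    z=c['z_map'];K=c['mtx'];v,u=np.mgrid[:z.shape[0],:z.shape[1]]
    p=np.stack([(u-K[0,2])/K[0,0]*z,(v-K[1,2])/K[1,1]*z,z,np.ones_like(z)],-1)
    if T is None: T=np.linalg.inv(c['world_to_cam'])
    return (p@T.T)[...,:3]
def wristT(c,s):
    M=np.eye(4);M[:3,:3]=R.from_quat(s['eef_rot']).as_matrix();M[:3,3]=s['tcp_pos'];return M@c['tool_from_camera']
def pix(c,p):
    q=c['world_to_cam']@np.r_[p,1];q=c['mtx']@q[:3];return (q[:2]/q[2]).round().astype(int)
E
python3 - <<'E'
from h import *
im=[]
for n in ['scene','side']:
    c=ctrl.camera(n);im.append(c['frame'])
    for q in ['bowl_mouth','collar_gap','lid_grip','lid_lug','lemon_center','start_top','spice_jar_center','pepper_mill_center','mug_center']:
        for d in ctrl.look_for(n,q)[:4]:
            print(n,q,round(d['p'],2),np.round(d['xyz'],3),pix(c,d['xyz']))
save('a.png',im[0]);save('b.png',im[1])
s=ctrl.sense();print(s['tcp_pos'],s['eef_rot'],s['width'])
E
```

```text
scene bowl_mouth 0.87 [ 0.504 -0.021  0.091] [301 230]
scene bowl_mouth 0.67 [0.477 0.293 0.009] [187 305]
scene collar_gap 0.73 [ 0.506 -0.014  0.093] [299 230]
scene lid_grip 0.67 [0.479 0.299 0.016] [184 303]
scene lid_lug 0.95 [0.477 0.298 0.011] [185 306]
scene lemon_center 0.23 [0.649 0.256 0.062] [177 239]
scene start_top 0.44 [ 0.439 -0.024  0.122] [316 236]
scene spice_jar_center 0.95 [0.652 0.258 0.066] [176 238]
scene pepper_mill_center 0.72 [ 0.663 -0.239  0.081] [342 178]
scene mug_center 0.55 [0.668 0.368 0.037] [133 256]
scene mug_center 0.38 [0.478 0.298 0.013] [185 305]
side bowl_mouth 0.88 [ 0.543 -0.086  0.079] [270 229]
side collar_gap 0.84 [ 0.543 -0.09   0.079] [271 229]
side lid_grip 0.75 [0.485 0.287 0.018] [244 204]
side lid_lug 0.69 [0.486 0.286 0.012] [244 205]
side lemon_center 0.73 [ 0.458 -0.321  0.037] [248 285]
side lemon_center 0.58 [ 0.53  -0.397  0.038] [281 299]
side lemon_center 0.55 [0.483 0.284 0.012] [244 206]
side lemon_center 0.49 [ 0.441 -0.032  0.121] [234 211]
side spice_jar_center 0.48 [0.674 0.236 0.078] [296 190]
side spice_jar_center 0.2 [0.489 0.286 0.017] [245 204]
side pepper_mill_center 0.89 [ 0.671 -0.273  0.076] [328 255]
side mug_center 0.57 [0.658 0.36  0.04 ] [287 189]
[ 0.18133278 -0.54570151  0.20550667] [9.87161309e-01 1.59726472e-01 2.18622975e-05 5.91665303e-05] 0.09417241776144604
```

View pics/a.png

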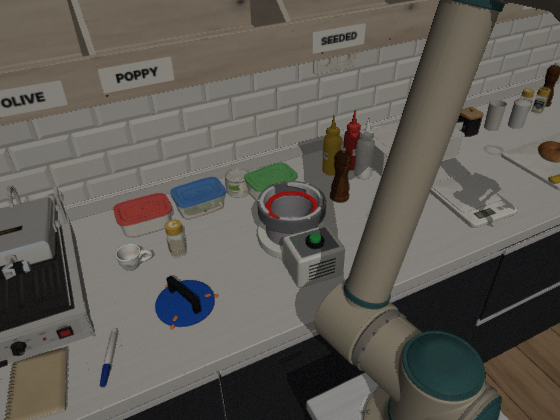

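View pics/b.png

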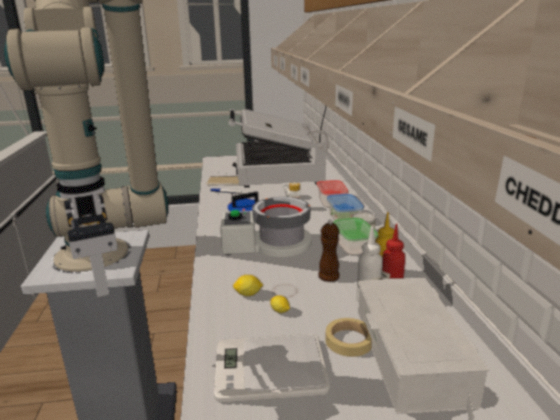

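The larger lemon is at side (248,285) and the smaller lemon look-alike at side (281,304), so I want the first. The lid is at scene (185,303), with the lidded boxes at scene (145,213), (198,195) and (270,180) not to be confused with it. The bowl is at scene (292,208) and the button at (316,238).

```bash
cat >> h.py <<'E'
def circ(p):
    from scipy.optimize import least_squares
    return least_squares(lambda a:np.hypot(p[:,0]-a[0],p[:,1]-a[1])-a[2],[*p[:,:2].mean(0),.08],loss='soft_l1',f_scale=.002).x
def go(target,yaw=None):
    "print tool-axes shift shares and yaw share for world target"
    s=ctrl.sense();r=R.from_quat(s['eef_rot']);d=r.inv().apply(np.array(target)-s['tcp_pos'])/.2
    x=r.as_matrix()[:2,0];y0=np.degrees(np.arctan2(x[1],x[0]))
    print('shift',d.round(3),'yaw now',y0.round(1),'turn', None if yaw is None else round(-(yaw-y0)/90,3),s['tcp_pos'].round(3))
E
python3 - <<'E'
from h import *
c=ctrl.camera('scene');P=pts(c);hsv=cv2.cvtColor(c['frame'],cv2.COLOR_RGB2HSV)
near=np.hypot(P[...,0]-.53,P[...,1]+.02)<.15
m=near&(abs(P[...,2]-.128)<.004)&(P[...,0]>.45)&(hsv[...,1]<60);
h=hsv[...,0]
g=near&(h>50)&(h<85)&(hsv[...,1]>100)&(P[...,2]>.08)
print('button',P[g].mean(0),P[g].max(0),P[g].min(0),g.sum())
for rad in (0,):
    p=P[m];print('collar',circ(p),len(p))
red=near&((h<6)|(h>174))&(hsv[...,1]>130)&(P[...,2]>.08);print('seal',circ(P[red]),P[red].mean(0),red.sum())
b=(np.hypot(P[...,0]-.48,P[...,1]-.298)<.1)
bl=b&(h>100)&(h<130)&(hsv[...,1]>120)&(P[...,2]>.008)&(P[...,2]<.022);print('lid',P[bl].min(0),P[bl].max(0),np.median(P[bl],0))
bk=b&(P[...,2]>.048)&(P[...,2]<.07);q=P[bk];print('bar',q.mean(0),q.max(0),q.min(0),len(q))
w,v=np.linalg.eigh(np.cov(q[:,:2].T));print(v[:,1],np.degrees(np.arctan2(v[1,1],v[0,1])))
og=b&(h>5)&(h<18)&(hsv[...,1]>120);n,l,st,ce=cv2.connectedComponentsWithStats(og.astype(np.uint8))
for i in range(1,n): print('orange',st[i,4],P[l==i].mean(0))
cs=ctrl.camera('side');Q=pts(cs);hs=cv2.cvtColor(cs['frame'],cv2.COLOR_RGB2HSV)
for x,y in((.458,-.321),(.53,-.397)):
    m=(np.hypot(Q[...,0]-x,Q[...,1]-y)<.05)&(hs[...,0]>20)&(hs[...,0]<34)&(hs[...,1]>130)&(Q[...,2]>.004)
    print('lemon',m.sum(),Q[m].min(0),Q[m].max(0))
go([.42,-.36,.33])
E
```

```text
button [ 0.44246456 -0.01946175  0.11440162] [0.47932426 0.01417673 0.12239156] [ 0.42690958 -0.04326573  0.09501914] 122
collar [ 0.58138356 -0.03302137  0.0807483 ] 725
seal [ 0.58310828 -0.03344727  0.06001186] [ 0.60738037 -0.04142598  0.10877465] 342
lid [0.41932452 0.2276645  0.008124  ] [0.5579825  0.36252659 0.02179902] [0.48006653 0.30414459 0.0131229 ]
bar [0.48479565 0.29507443 0.0558439 ] [0.53888615 0.31779376 0.06184974] [0.43725875 0.2722462  0.04807806] 291
[-0.94263432 -0.33382711] -160.49876884018508
orange 5 [0.55928861 0.31877795 0.00912572]
orange 1 [0.52708073 0.31549816 0.03003267]
orange 1 [0.48970666 0.30240718 0.04951883]
orange 12 [0.48052562 0.24107564 0.01428292]
orange 11 [0.47785876 0.22348176 0.00667078]
orange 14 [0.44913667 0.33023951 0.01443181]
orange 13 [0.43486615 0.34169413 0.00828981]
lemon 430 [ 0.42166819 -0.33513192  0.01106992] [ 0.49202545 -0.29405708  0.05700089]
lemon 245 [ 0.50755105 -0.41447365  0.01062176] [ 0.54803938 -0.37684946  0.04298591]
shift [ 1.425 -0.505 -0.623] yaw now 18.4 turn None [ 0.181 -0.546  0.205]
```

```bash
python3 -m creep '[[0.2,-0.07,-0.1,0,0,0,1],[0.4,-0.14,-0.2,0,0,0,1],[0.6,-0.2,-0.3,0,0,0,1],[0.8,-0.3,-0.4,0,0,0,1],[1,-0.4,-0.5,0,0,0,1],[1,-0.5,-0.5,0,0,0,1],[1,-0.5,-0.5,0,0,0,1],[1,-0.5,-0.5,0,0,0,1],[1,-0.5,-0.5,0,0,0,1],[1,-0.5,-0.5,0,0,0,1]]' 20
cat > w.py <<'E'
from h import *
def wl():
    s=ctrl.sense();c=ctrl.camera('wrist');return c,pts(c,wristT(c,s)),cv2.cvtColor(c['frame'],cv2.COLOR_RGB2HSV)
E
python3 - <<'E'
from w import *
c,P,h=wl();save('w1.png',c['frame'])
m=(h[...,0]>20)&(h[...,0]<34)&(h[...,1]>120)&(P[...,2]>.008)&(P[...,2]<.1)
n,l,st,ce=cv2.connectedComponentsWithStats(m.astype(np.uint8))
for i in range(1,n):
  if st[i,4]>200:
    q=P[l==i];r=cv2.minAreaRect((q[:,:2]*1000).astype(np.float32));print(ce[i],st[i,4],r,q[:,2].max())
E
```

```text
t: 2.1
tcp_pos: [0.3391, -0.3888, 0.3048]
eef_rot: [0.987, 0.159, -0.0, -0.0]
force: [-0.9, 0.4, 0.5]
width: 0.0938
grip_force: 0.0
[316.86427796  47.37676439] 921 ((527.6740112304688, -388.4350891113281), (44.63530349731445, 41.98240280151367), 89.20702362060547) 0.043715734243672255
[243.27550357  77.40350877] 1539 ((457.9541015625, -304.79644775390625), (57.27783966064453, 59.21530532836914), 40.736961364746094) 0.057242176852433435
```

View pics/w1.png

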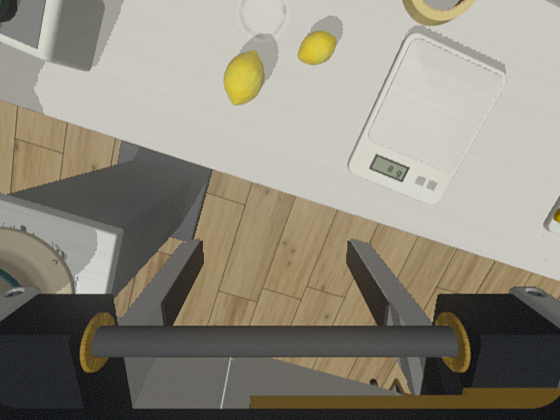

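The larger lemon is at (243,77), with its long axis tilted about 14° right of vertical, and the smaller one is at (317,47). The choice is confirmed. I'm moving closer, turned to match.

Run:
```python
from w import *
go([.40,-.31,.25],4)
```

```text
shift [ 0.413 -0.278  0.274] yaw now 18.3 turn 0.159 [ 0.339 -0.389  0.305]
```

```bash
python3 -m creep '[[0.2,-0.1,0.1,0,0,0.08,1],[0.3,-0.2,0.2,0,0,0.16,1],[0.41,-0.28,0.27,0,0,0.16,1],[0.41,-0.28,0.27,0,0,0.16,1],[0.41,-0.28,0.27,0,0,0.16,1],[0.41,-0.28,0.27,0,0,0.16,1],[0.41,-0.28,0.27,0,0,0.16,1],[0.41,-0.28,0.27,0,0,0.16,1],[0.41,-0.28,0.27,0,0,0.16,1],[0.41,-0.28,0.27,0,0,0.16,1]]'
cat >> w.py <<'E'
def rays(c,T,m,z):
    v,u=np.nonzero(m);K=c['mtx'];d=np.stack([(u-K[0,2])/K[0,0],(v-K[1,2])/K[1,1],np.ones(len(u))],-1)@T[:3,:3].T
    return (T[:3,3]+d*((z-T[2,3])/d[:,2])[:,None])[:,:2]
E
python3 - <<'E'
from w import *
s=ctrl.sense();c=ctrl.camera('wrist');T=wristT(c,s);P=pts(c,T);h=cv2.cvtColor(c['frame'],cv2.COLOR_RGB2HSV)
m=(h[...,0]>20)&(h[...,0]<34)&(h[...,1]>120)&(P[...,2]>.006)&(P[...,2]<.1)
n,l,st,ce=cv2.connectedComponentsWithStats(m.astype(np.uint8))
for i in range(1,n):
  if st[i,4]>200:
    q=rays(c,T,l==i,.028);w,v=np.linalg.eigh(np.cov(q.T));a=np.degrees(np.arctan2(v[1,1],v[0,1]))
    r=cv2.minAreaRect((q*1000).astype(np.float32));print(ce[i],st[i,4],q.mean(0),4*np.sqrt(w),a,r,P[l==i][:,2].max())
go([.457,-.315,.02])
E
```

```text
t: 3.15
tcp_pos: [0.3996, -0.3091, 0.2516]
eef_rot: [0.999, 0.034, 0.0, 0.0]
force: [-0.6, 0.3, -0.6]
width: 0.0941
grip_force: 0.0
[342.9254717   87.21037736] 1060 [ 0.52873741 -0.38735173] [0.03826663 0.05282241] 131.3866630276555 ((528.1588745117188, -387.1927185058594), (41.19615173339844, 46.49960708618164), 3.971479654312134) 0.043182871903646
[272.95467922 138.46027075] 1699 [ 0.45951746 -0.30347525] [0.05227486 0.07129327] 173.265316332278 ((458.6818542480469, -303.6120300292969), (58.62739562988281, 61.05119323730469), 42.449344635009766) 0.05650519868989112
shift [0.284 0.05  1.158] yaw now 4.0 turn None [ 0.4   -0.309  0.252]
```

```bash
python3 -m creep '[[0.15,-0.01,0.1,0,0,0.06,1],[0.3,-0.04,0.2,0,0,0.12,1],[0.3,-0.04,0.4,0,0,0.12,1],[0.3,-0.04,0.6,0,0,0.12,1],[0.3,-0.04,0.8,0,0,0.12,1],[0.3,-0.04,1,0,0,0.12,1],[0.3,-0.04,1,0,0,0.12,1],[0.3,-0.04,1,0,0,0.12,1],[0.3,-0.04,1,0,0,0.12,1],[0.3,-0.04,1,0,0,0.12,1]]'
python3 - <<'E'
from w import *
go([.459,-.304,.011])
E
```

```text
t: 4.2
tcp_pos: [0.4605, -0.2979, 0.0538]
eef_rot: [0.998, -0.059, 0.002, 0.001]
force: [-0.3, 0.1, -0.3]
width: 0.0941
grip_force: 0.0
shift [-0.005  0.031  0.214] yaw now -6.8 turn None [ 0.461 -0.298  0.054]
```

```bash
python3 -m creep '[[0,0.03,0.1,0,0,0,1],[0,0.03,0.21,0,0,0,1],[0,0.03,0.21,0,0,0,1],[0,0.03,0.21,0,0,0,0],[0,0.03,0.21,0,0,0,0],[0,0.03,0.21,0,0,0,0],[0,0.03,0.21,0,0,0,0],[0,0.03,0.1,0,0,0,0],[0,0.03,-0.1,0,0,0,0],[0,0.03,-0.3,0,0,0,0]]' 20
python3 - <<'E'
from w import *
go([.582,-.033,.25],-5)
E
```

```text
t: 5.2
tcp_pos: [0.4578, -0.3021, 0.1124]
eef_rot: [0.998, -0.059, -0.001, -0.0]
force: [0.5, -0.1, 0.7]
width: 0.0412
grip_force: 0.0
shift [ 0.456 -1.41  -0.688] yaw now -6.8 turn -0.02 [ 0.458 -0.302  0.112]
```

Run:
```python
from w import *
s=ctrl.sense();c=ctrl.camera('wrist');T=wristT(c,s);P=pts(c,T);h=cv2.cvtColor(c['frame'],cv2.COLOR_RGB2HSV)
m=(h[...,0]>20)&(h[...,0]<34)&(h[...,1]>120)
n,l,st,ce=cv2.connectedComponentsWithStats(m.astype(np.uint8))
for i in range(1,n):
  if st[i,4]>200: print(ce[i],st[i],P[l==i].mean(0),rays(c,T,l==i,.028).mean(0))
save('w2.png',c['frame']);s=ctrl.sense();print(s['width'],s['grip_force'])
```

```text
[363.36933503 121.68445574] [ 337   95   54   55 2361] [ 0.53032795 -0.38496166  0.03584626] [ 0.53001982 -0.38726711]
[275.37768619 211.27494848] [ 247  171   58   80 3397] [ 0.46556721 -0.3041779   0.04738481] [ 0.45947998 -0.30350479]
[359.50188679 350.63396226] [350 319  16  54 265] [ 0.48124717 -0.32728037  0.22867202] [ 0.29309376 -0.37496108]
[189.86885246 352.81967213] [185 329  15  43 244] [ 0.48577892 -0.28412865  0.22877778] [ 0.3119545 -0.1931214]
[314.82969202 400.18689129] [ 135  387  328   23 3799] [ 0.47647005 -0.31442056  0.2372846 ] [ 0.23060606 -0.32152645]
0.03716492945606517 0.0
```

View pics/w2.png

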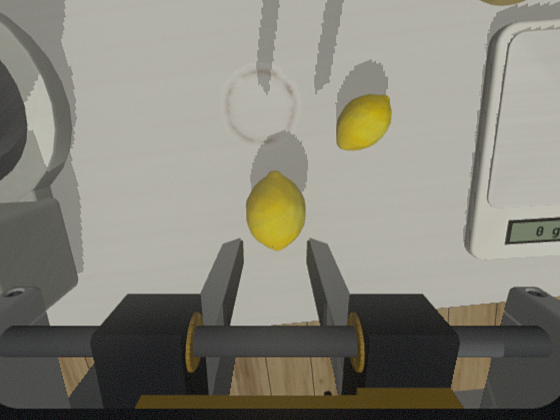

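The lemon at (275,211) was not gripped or moved: the fingers close at only about 75 mm/s, so I lifted too early. I'll reopen, descend and give them longer to close.

```bash
python3 -m creep '[[0,0.01,0,0,0,0,1],[0,0.01,0,0,0,0,1],[0,0.01,0,0,0,0,1],[0,0.01,0,0,0,0,1],[0,0.01,0,0,0,0,1],[0,0.01,0.1,0,0,0,1],[0,0.01,0.3,0,0,0,1],[0,0.01,0.5,0,0,0,1],[0,0.01,0.5,0,0,0,1],[0,0.01,0.5,0,0,0,1]]' 20 && python3 -m creep '[[0,0,0,0,0,0,0],[0,0,0,0,0,0,0],[0,0,0,0,0,0,0],[0,0,0,0,0,0,0],[0,0,0,0,0,0,0],[0,0,0,0,0,0,0],[0,0,0,0,0,0,0],[0,0,0,0,0,0,0],[0,0,-0.2,0,0,0,0],[0,0,-0.4,0,0,0,0]]' 20
python3 - <<'E'
from w import *
go([.582,-.033,.22],-5)
E
```

```text
t: 6.25
tcp_pos: [0.4578, -0.3043, 0.0111]
eef_rot: [0.998, -0.059, -0.001, -0.001]
force: [0.4, -0.1, 0.2]
width: 0.0937
grip_force: 0.0
t: 7.25
tcp_pos: [0.4568, -0.3038, 0.0907]
eef_rot: [0.998, -0.059, -0.002, -0.001]
force: [0.8, -0.2, -1.5]
width: 0.0536
grip_force: 20.0
shift [ 0.458 -1.42  -0.645] yaw now -6.8 turn -0.02 [ 0.457 -0.304  0.091]
```

```bash
python3 -m creep '[[0,0,-0.2,0,0,0,0],[0,0,-0.4,0,0,0,0],[0,-0.2,-0.5,0,0,0,0],[0.05,-0.4,-0.6,0,0,0,0],[0.1,-0.6,-0.64,0,0,0,0],[0.2,-0.8,-0.64,0,0,0,0],[0.3,-1,-0.64,0,0,0,0],[0.45,-1,-0.64,0,0,0,0],[0.45,-1,-0.64,0,0,0,0],[0.45,-1,-0.64,0,0,0,0]]' && python3 -m creep '[[0,-0.2,0,0,0,0,0],[0,-0.42,0,0,0,0,0],[0,-0.42,0,0,0,0,0],[0,-0.42,0,0,0,0,0],[0,-0.42,0.2,0,0,0,0],[0,-0.42,0.3,0,0,0,0],[0,-0.42,0.3,0,0,0,0],[0,-0.42,0.3,0,0,0,0],[0,-0.42,0.3,0,0,0,0],[0,-0.42,0.3,0,0,0,0]]'
python3 - <<'E'
from w import *
go([.582,-.033,.06],-5)
s=ctrl.sense();c=ctrl.camera('wrist');T=wristT(c,s);P=pts(c,T);h=cv2.cvtColor(c['frame'],cv2.COLOR_RGB2HSV)
near=np.hypot(P[...,0]-.58,P[...,1]+.03)<.13
red=near&((h[...,0]<6)|(h[...,0]>174))&(h[...,1]>130)&(abs(P[...,2]-.11)<.01);print('seal',circ(P[red]),red.sum())
m=near&(abs(P[...,2]-.128)<.004)&(h[...,1]<60);print('collar',circ(P[m]),m.sum())
save('w3.png',c['frame'])
E
```

```text
t: 8.25
tcp_pos: [0.5709, -0.1165, 0.2183]
eef_rot: [0.998, -0.059, -0.001, 0.0]
force: [-0.3, -0.0, -1.3]
width: 0.0537
grip_force: 20.0
t: 9.25
tcp_pos: [0.5821, -0.0339, 0.161]
eef_rot: [0.998, -0.06, 0.001, 0.0]
force: [1.3, -0.0, -1.1]
width: 0.0535
grip_force: 20.0
shift [-0.003 -0.005  0.505] yaw now -6.9 turn -0.021 [ 0.582 -0.034  0.161]
seal [ 0.58337962 -0.03698695  0.06126347] 4659
collar [ 0.58399053 -0.03710996  0.0801856 ] 10043
```

View pics/w3.png

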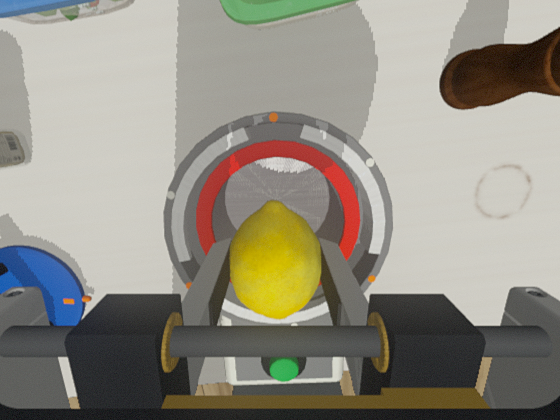

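The lemon is gripped over the bowl. Orange gap dots are at (273,117), (189,285) and (371,279), the white stop dot is at (370,162), and the button is at (284,370). I'll lower the lemon and open only part way.

```bash
python3 -m creep '[[0,0.02,0.2,0,0,0,0],[0,0.02,0.4,0,0,0,0],[0,0.02,0.5,0,0,0,0],[0,0.02,0.5,0,0,0,0],[0,0.02,0.5,0,0,0,0.78],[0,0.02,0.5,0,0,0,0.78],[0,0.02,0.5,0,0,0,0.78],[0,0.02,0.5,0,0,0,0.78],[0,0.02,0.4,0,0,0,0.78],[0,0.02,0.2,0,0,0,0.78]]' && python3 -m creep '[[0,0,-0.2,0,0,0,0.8],[0,0,-0.4,0,0,0,1],[0,0,-0.6,0,0,0,1],[-0.2,-0.1,-0.6,0,0,0,1],[-0.3,-0.2,-0.6,0,0,0,1],[-0.3,-0.4,-0.6,0,0,0,1],[-0.3,-0.4,-0.6,0,0,0,1],[-0.3,-0.4,-0.6,0,0,0,1],[-0.3,-0.4,-0.6,0,0,0,1],[-0.3,-0.4,-0.6,0,0,0,1]]'
python3 - <<'E'
from w import *
s=ctrl.sense();c=ctrl.camera('wrist');T=wristT(c,s);P=pts(c,T);h=cv2.cvtColor(c['frame'],cv2.COLOR_RGB2HSV)
near=np.hypot(P[...,0]-.583,P[...,1]+.037)<.1
red=near&((h[...,0]<6)|(h[...,0]>174))&(h[...,1]>130)&(abs(P[...,2]-.11)<.01);C=circ(P[red]);print('seal',C,red.sum())
m=near&(abs(P[...,2]-.128)<.004)&(h[...,1]<60);print('collar',circ(P[m]),m.sum())
o=near&(h[...,0]>7)&(h[...,0]<18)&(h[...,1]>150)&(P[...,2]>.1);n,l,st,ce=cv2.connectedComponentsWithStats(o.astype(np.uint8))
for i in range(1,n):
  if st[i,4]>8: q=P[l==i].mean(0)-[C[0],C[1],0];print('dot',st[i,4],q,np.degrees(np.arctan2(q[1],q[0])))
y=near&(h[...,0]>20)&(h[...,0]<34)&(h[...,1]>120)&(P[...,2]<.11);print('lemon',P[y].mean(0),P[y].max(0),y.sum())
go([.43,.28,.25],19)
E
```

```text
t: 10.3
tcp_pos: [0.5784, -0.0368, 0.1179]
eef_rot: [0.998, -0.059, -0.003, -0.0]
force: [0.2, -0.4, 0.5]
width: 0.0733
grip_force: 0.0
t: 11.3
tcp_pos: [0.5308, 0.0484, 0.2394]
eef_rot: [0.998, -0.06, -0.0, 0.0]
force: [0.5, -0.2, 0.8]
width: 0.0938
grip_force: 0.0
seal [ 0.58333188 -0.03646419  0.061068  ] 4865
collar [ 0.58362949 -0.03641205  0.0803685 ] 7791
dot 38 [ 0.08336549 -0.0069344   0.12826637] -4.754959257798046
dot 22 [-0.03670163  0.07541808  0.12833237] 115.94951400481203
lemon [ 0.5853619  -0.03498398  0.07511783] [ 0.6210657  -0.01070264  0.08568606] 2247
shift [-0.639 -1.089 -0.054] yaw now -6.9 turn -0.288 [0.531 0.048 0.239]
```

```bash
python3 - <<'E'
from w import *
print(np.degrees(ctrl.sense()['joints']).round(1))
E
python3 -m creep '[[-0.1,-0.2,0,0,0,-0.09,1],[-0.2,-0.4,0,0,0,-0.18,1],[-0.3,-0.6,0,0,0,-0.27,1],[-0.4,-0.8,0,0,0,-0.29,1],[-0.5,-1,0,0,0,-0.29,1],[-0.6,-1,0,0,0,-0.29,1],[-0.64,-1,0,0,0,-0.29,1],[-0.64,-1,0,0,0,-0.29,1],[-0.64,-1,0,0,0,-0.29,1],[-0.64,-1,0,0,0,-0.29,1]]'
python3 - <<'E'
from w import *
s=ctrl.sense();print(np.degrees(s['joints']).round(1))
c=ctrl.camera('wrist');T=wristT(c,s);P=pts(c,T);h=cv2.cvtColor(c['frame'],cv2.COLOR_RGB2HSV)
b=np.hypot(P[...,0]-.487,P[...,1]-.295)<.1
bl=b&(h[...,0]>100)&(h[...,0]<130)&(h[...,1]>120)&(abs(P[...,2]-.014)<.008)
cn=max(cv2.findContours(bl.astype(np.uint8),0,1)[0],key=cv2.contourArea);mm=np.zeros(bl.shape,np.uint8);cv2.drawContours(mm,[cn],-1,1,1)
C=circ(rays(c,T,mm>0,.014));print('disc',C,len(cn))
bk=b&(P[...,2]>.05)&(P[...,2]<.07);q=P[bk];r=cv2.minAreaRect((q[:,:2]*1000).astype(np.float32));print('bar',r,q[:,2].mean(),len(q))
o=b&(h[...,0]>5)&(h[...,0]<18)&(h[...,1]>150);n,l,st,ce=cv2.connectedComponentsWithStats(o.astype(np.uint8))
for i in range(1,n):
  if st[i,4]>8: z=P[l==i].mean(0)-[C[0],C[1],0];print('dot',st[i,4],z,np.degrees(np.arctan2(z[1],z[0])),ce[i])
save('w4.png',c['frame'])
go([C[0],C[1],.12],19)
E
```

```text
[-2.3 11.2 87.8 -0.  81.1 94.6]
t: 12.35
tcp_pos: [0.4284, 0.2623, 0.2395]
eef_rot: [0.986, 0.167, 0.0, 0.0]
force: [-0.2, -0.1, -0.5]
width: 0.0939
grip_force: 0.0
[23.6  8.4 91.2 -0.  80.3 94.4]
disc [0.4905848  0.29157762 0.06627501] 292
bar ((490.296630859375, 292.02276611328125), (105.20623016357422, 15.720450401306152), 19.154386520385742) 0.056945133266132014 1234
dot 27 [0.06779323 0.02404895 0.01036932] 19.53161617759778 [267.85185185  73.40740741]
dot 31 [-0.04112011  0.0351944   0.01491615] 139.4400190032813 [233.77419355 153.12903226]
dot 33 [-0.01025771 -0.05291054  0.01478379] -100.97176729069213 [303.24242424 152.96969697]
dot 17 [-0.01353792 -0.07095388  0.01007496] -100.80213904838531 [314.41176471 159.29411765]
dot 16 [-0.05514581  0.04731257  0.01014647] 139.37192368944565 [222.75  159.625]
shift [ 0.341 -0.036  0.597] yaw now 19.2 turn 0.002 [0.428 0.262 0.239]
```

View pics/w4.png

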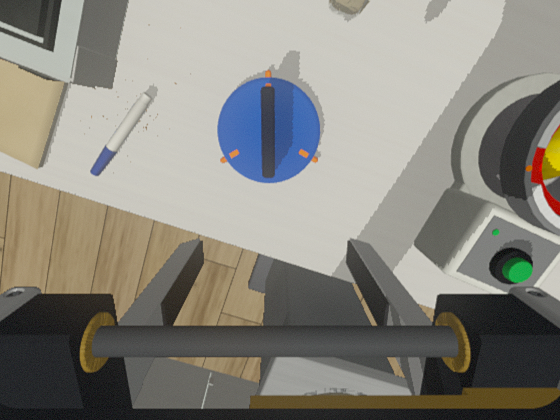

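The lid is at (268,130) with bar yaw 19.4° and lugs at (268,75), (222,159) and (314,159). Grasping it by the bar's middle.

```bash
python3 -m creep '[[0.2,-0.04,0.05,0,0,0,0.5],[0.34,-0.04,0.2,0,0,0,0.5],[0.34,-0.04,0.4,0,0,0,0.5],[0.34,-0.04,0.6,0,0,0,0.5],[0.34,-0.04,0.8,0,0,0,0.5],[0.34,-0.04,0.8,0,0,0,0.5],[0.34,-0.04,0.8,0,0,0,0.5],[0.34,-0.04,0.8,0,0,0,0.5],[0.34,-0.04,0.8,0,0,0,0.5],[0.34,-0.04,0.8,0,0,0,0.5]]' 60
python3 - <<'E'
from w import *
go([.4903,.292,.029],19.4)
E
```

```text
t: 13.4
tcp_pos: [0.49, 0.2936, 0.0813]
eef_rot: [0.986, 0.167, 0.002, -0.0]
force: [-0.5, 0.7, 0.7]
width: 0.0471
grip_force: 0.0
shift [-0.002  0.008  0.262] yaw now 19.3 turn -0.001 [0.49  0.294 0.081]
```

```bash
python3 -m creep '[[0,0.01,0.15,0,0,0,0.5],[0,0.01,0.26,0,0,0,0.5],[0,0.01,0.26,0,0,0,0.5],[0,0.01,0.26,0,0,0,0],[0,0.01,0.26,0,0,0,0],[0,0.01,0.26,0,0,0,0],[0,0.01,0.26,0,0,0,0],[0,0.01,0.26,0,0,0,0],[0,0.01,0.26,0,0,0,0],[0,0.01,0.26,0,0,0,0]]' 60 && python3 -m creep '[[0,0,-0.1,0,0,0,0],[0,0,-0.3,0,0,0,0],[0,0,-0.5,0,0,0,0],[0,0,-0.7,0,0,0,0],[0,0,-0.9,0,0,0,0],[0,0,-0.9,0,0,0,0],[0,0,-0.9,0,0,0,0],[0,0,-0.9,0,0,0,0],[0,0,-0.9,0,0,0,0],[0,0,-0.9,0,0,0,0]]' 60
python3 - <<'E'
from w import *
go([.5835,-.0365,.209],-4.5)
E
```

```text
t: 14.4
tcp_pos: [0.4901, 0.2916, 0.0284]
eef_rot: [0.986, 0.167, 0.001, -0.0]
force: [-1.3, 0.3, 5.7]
width: 0.0157
grip_force: 60.0
t: 15.4
tcp_pos: [0.4887, 0.2909, 0.2057]
eef_rot: [0.986, 0.167, -0.002, 0.0]
force: [-0.4, 0.2, -1.6]
width: 0.0153
grip_force: 60.0
shift [-0.093  1.702 -0.015] yaw now 19.3 turn 0.264 [0.489 0.291 0.206]
```

```bash
python3 -m creep '[[0,0.1,0,0,0,0.05,0],[0,0.3,0,0,0,0.1,0],[0,0.5,0,0,0,0.15,0],[0,0.7,0,0,0,0.2,0],[-0.05,0.85,0,0,0,0.26,0],[-0.09,1,0,0,0,0.26,0],[-0.09,1,0,0,0,0.26,0],[-0.09,1,0,0,0,0.26,0],[-0.09,1,0,0,0,0.26,0],[-0.09,1,0,0,0,0.26,0]]'
python3 - <<'E'
from w import *
go([.5835,-.0365,.2],-4.5)
E
```

```text
t: 16.4
tcp_pos: [0.5383, 0.0976, 0.2072]
eef_rot: [0.999, -0.035, -0.0, -0.0]
force: [-0.4, -0.4, -1.2]
width: 0.0157
grip_force: 60.0
shift [0.273 0.653 0.036] yaw now -4.0 turn 0.005 [0.538 0.098 0.207]
```

```bash
python3 -m creep '[[0.05,0.15,0,0,0,0,0],[0.1,0.3,0.04,0,0,0,0],[0.2,0.5,0.04,0,0,0,0],[0.27,0.65,0.04,0,0,0,0],[0.27,0.65,0.04,0,0,0,0],[0.27,0.65,0.04,0,0,0,0],[0.27,0.65,0.04,0,0,0,0],[0.27,0.65,0.04,0,0,0,0],[0.27,0.65,0.04,0,0,0,0],[0.27,0.65,0.04,0,0,0,0]]'
python3 - <<'E'
from w import *
s=ctrl.sense();c=ctrl.camera('wrist');T=wristT(c,s);P=pts(c,T);h=cv2.cvtColor(c['frame'],cv2.COLOR_RGB2HSV)
b=np.hypot(P[...,0]-.5835,P[...,1]+.0365)<.1
bl=b&(h[...,0]>100)&(h[...,0]<130)&(h[...,1]>120)&(P[...,2]>.15)
A=np.c_[P[bl][:,:2]-[.5835,-.0365],np.ones(bl.sum())];k=np.linalg.lstsq(A,P[bl][:,2],rcond=None)[0];print('plane',k,bl.sum())
ed=P[bl];a=np.arctan2(ed[:,1]+.0365,ed[:,0]-.5835);rr=np.hypot(ed[:,1]+.0365,ed[:,0]-.5835)
bins=np.digitize(a,np.linspace(-np.pi,np.pi,73));E=np.array([ed[bins==i][rr[bins==i].argmax()] for i in np.unique(bins)if rr[bins==i].max()>.06]);print('disc',circ(E),len(E))
o=b&(h[...,0]>5)&(h[...,0]<18)&(h[...,1]>150);n,l,st,ce=cv2.connectedComponentsWithStats(o.astype(np.uint8))
for i in range(1,n):
  if st[i,4]>8: z=P[l==i].mean(0)-[.5835,-.0365,0];print('dot',st[i,4],z,np.degrees(np.arctan2(z[1],z[0])),ce[i])
m=b&(abs(P[...,2]-.128)<.004)&(h[...,1]<60);print('collar',circ(P[m]),m.sum())
save('w5.png',c['frame']);go([.5835,-.0365,.14],-4.5)
E
```

```text
t: 17.4
tcp_pos: [0.5829, -0.0362, 0.1996]
eef_rot: [0.999, -0.035, 0.0, 0.0]
force: [0.0, 1.5, -0.4]
width: 0.0157
grip_force: 60.0
plane [ 0.0983957  -0.00321714  0.18633852] 18461
disc [ 0.58365866 -0.0369395   0.06777302] 56
dot 37 [ 0.08331184 -0.00704465  0.12834967] -4.833296944319851 [275.67567568 118.78378378]
dot 139 [ 0.07215717 -0.00544535  0.18247813] -4.315656115746172 [274.69784173 136.4028777 ]
dot 110 [ 0.05649268 -0.00418461  0.18779884] -4.236364186057441 [274.5 162. ]
dot 106 [-0.02231486  0.04791779  0.18789989] 114.97094382092843 [209.82075472 277.01886792]
dot 126 [-0.02910375 -0.04459457  0.18772341] -123.12967461841212 [339.00793651 277.16666667]
dot 57 [-0.03095388  0.06489818  0.18143646] 115.49930446625757 [190.61403509 284.38596491]
dot 56 [-0.0397379  -0.06063232  0.18146506] -123.24048846462415 [358.82142857 284.26785714]
collar [ 0.58051127 -0.03666284  0.08344523] 4243
shift [0.003 0.    0.298] yaw now -4.1 turn 0.005 [ 0.583 -0.036  0.2  ]
```

View pics/w5.png

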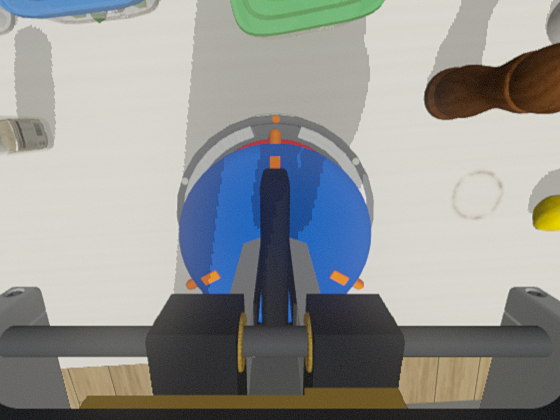

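The lid is level and its lugs line up with the gaps: lug at (275,136) against the collar dot at (276,119). Lowering it.

```bash
python3 -m creep '[[0,0,0.1,0,0,0,0],[0,0,0.2,0,0,0,0],[0,0,0.22,0,0,0,0],[0,0,0.24,0,0,0,0],[0,0,0.26,0,0,0,0],[0,0,0.28,0,0,0,0],[0,0,0.29,0,0,0,0],[0,0,0.3,0,0,0,0],[0,0,0.3,0,0,0,0],[0,0,0.3,0,0,0,0]]'
python3 - <<'E'
from w import *
go([.5835,-.0365,.139],-4.5);s=ctrl.sense();print(s['force'],s['ft_torque'])
E
```

```text
t: 18.45
tcp_pos: [0.5831, -0.037, 0.1396]
eef_rot: [0.999, -0.036, 0.0, 0.0]
force: [-0.1, 0.2, -0.5]
width: 0.0156
grip_force: 60.0
shift [ 0.002 -0.003  0.003] yaw now -4.1 turn 0.004 [ 0.583 -0.037  0.14 ]
[-0.05625878  0.23541434 -0.51000867] [ 0.05682399  0.01059668 -0.033575  ]
```

```bash
python3 -m creep '[[0,0,0.003,0,0,0,0],[0,0,0.006,0,0,0,0],[0,0,0.01,0,0,0,0],[0,0,0.01,0,0,0,0],[0,0,0.01,0,0,0,0],[0,0,0.01,0,0,0,0],[0,0,0.01,0,0,0,0],[0,0,0.01,0,0,0,0],[0,0,0.01,0,0,0,0],[0,0,0.01,0,0,0,0]]'
```

```text
t: 19.45
tcp_pos: [0.5831, -0.037, 0.1375]
eef_rot: [0.999, -0.036, 0.0, 0.0]
force: [-0.0, 0.8, 0.9]
width: 0.0157
grip_force: 60.0
```

```bash
python3 -m creep '[[0,0,0.002,0,0,0.04,0],[0,0,0.002,0,0,0.09,0],[0,0,0.003,0,0,0.14,0],[0,0,0.005,0,0,0.19,0],[0,0,0.008,0,0,0.24,0],[0,0,0.011,0,0,0.29,0],[0,0,0.014,0,0,0.34,0],[0,0,0.016,0,0,0.39,0],[0,0,0.018,0,0,0.43,0],[0,0,0.018,0,0,0.43,0]]' 60
python3 - <<'E'
from w import *
go([.5835,-.0365,.1335],-57.5);s=ctrl.sense();print(s['force'],s['ft_torque'],np.degrees(s['joints']).round(1))
E
```

```text
t: 20.45
tcp_pos: [0.5841, -0.0372, 0.1349]
eef_rot: [0.931, -0.365, 0.001, -0.0]
force: [-0.3, -0.4, 5.2]
width: 0.0159
grip_force: 60.0
shift [-0.004 -0.001  0.007] yaw now -42.9 turn 0.163 [ 0.584 -0.037  0.135]
[-0.32063554 -0.41178867  5.19730526] [0.10500828 0.13369986 0.03642592] [-10.4  19.3  91.5  -0.   69.1 122.4]
```

```bash
python3 -m creep '[[0,0,0.001,0,0,0.03,0],[0,0,0.002,0,0,0.06,0],[0,0,0.003,0,0,0.09,0],[0,0,0.004,0,0,0.12,0],[0,0,0.004,0,0,0.14,0],[0,0,0.004,0,0,0.16,0],[0,0,0.004,0,0,0.18,0],[0,0,0.004,0,0,0.2,0],[0,0,0.004,0,0,0.2,0],[0,0,0.004,0,0,0.2,0]]' 60
python3 - <<'E'
from w import *
s=ctrl.sense();go([.5835,-.0365,.1335],-57.5);print(s['force'],s['ft_torque'],s['width'],np.degrees(s['joints']).round(1))
c=ctrl.camera('wrist');T=wristT(c,s);P=pts(c,T);h=cv2.cvtColor(c['frame'],cv2.COLOR_RGB2HSV)
b=np.hypot(P[...,0]-.5835,P[...,1]+.0365)<.1
o=b&(h[...,0]>5)&(h[...,0]<18)&(h[...,1]>150);n,l,st,ce=cv2.connectedComponentsWithStats(o.astype(np.uint8))
for i in range(1,n):
  if st[i,4]>8: z=P[l==i].mean(0)-[.5835,-.0365,0];print('dot',st[i,4],z,np.hypot(z[0],z[1]),np.degrees(np.arctan2(z[1],z[0])))
E
```

```text
t: 21.45
tcp_pos: [0.5828, -0.0365, 0.1342]
eef_rot: [0.863, -0.504, 0.0, -0.0]
force: [-2.0, 1.7, 7.8]
width: 0.0158
grip_force: 62.1
shift [ 0.002 -0.003  0.004] yaw now -60.6 turn -0.034 [ 0.583 -0.036  0.134]
[-1.97895031  1.72496885  7.78928567] [0.37183709 0.36727402 1.18040139] 0.015753172436366522 [-10.4  19.3  91.6  -0.   69.1 140.2]
dot 30 [ 0.03741248 -0.05917934  0.11579505] 0.0700134850676321 -57.69941063756173
dot 109 [ 0.0303764  -0.04788604  0.1208706 ] 0.05670801375951745 -57.611092145147055
dot 60 [ 0.08262606 -0.00795956  0.13142711] 0.08300855392316965 -5.502459976241116
dot 45 [-0.0482542  -0.0699288   0.12829554] 0.08496178554910869 -124.6075211278767
dot 119 [-0.05368867 -0.00359674  0.12070957] 0.05380900786086846 -176.1673355875689
dot 127 [0.02467783 0.04534369 0.12378095] 0.05162408133451094 61.443216670315536
dot 38 [-0.06821805 -0.00694158  0.12099954] 0.06857031135699637 -174.18982228094976
dot 32 [0.03228257 0.06236822 0.11556679] 0.0702279081723947 62.6333486260287
```

The lid is against its stop: the lug sits at −57.7°, 53° past the gap, and torque has risen to 1.2 N·m. Easing off, letting go and rising.

```bash
python3 -m creep '[[0,0,-0.002,0,0,-0.02,0],[0,0,-0.004,0,0,-0.03,0.5],[0,0,-0.004,0,0,-0.03,0.5],[0,0,-0.004,0,0,-0.03,0.5],[0,0,-0.004,0,0,-0.03,0.5],[0,0,-0.004,0,0,-0.03,0.5],[0,0,-0.1,0,0,-0.03,0.5],[0,0,-0.3,0,0,-0.03,0.5],[0,0,-0.5,0,0,-0.03,0.5],[0,0,-0.5,0,0,-0.03,0.5]]'
python3 - <<'E'
from w import *
s=ctrl.sense();c=ctrl.camera('wrist');T=wristT(c,s);P=pts(c,T);h=cv2.cvtColor(c['frame'],cv2.COLOR_RGB2HSV)
b=np.hypot(P[...,0]-.5835,P[...,1]+.0365)<.1
o=b&(h[...,0]>5)&(h[...,0]<18)&(h[...,1]>150);n,l,st,ce=cv2.connectedComponentsWithStats(o.astype(np.uint8))
for i in range(1,n):
  if st[i,4]>8: z=P[l==i].mean(0)-[.5835,-.0365,0];print('dot',st[i,4],z,np.degrees(np.arctan2(z[1],z[0])))
g=(h[...,0]>50)&(h[...,0]<85)&(h[...,1]>120)&(np.hypot(P[...,0]-.443,P[...,1]+.022)<.03);print('btn',P[g].mean(0) if g.any() else 0,g.sum())
go([.4437,-.0245,.2],-5)
E
```

```text
t: 22.5
tcp_pos: [0.5866, -0.0377, 0.239]
eef_rot: [0.874, -0.486, 0.006, -0.002]
force: [-0.4, 0.0, -0.1]
width: 0.0471
grip_force: 0.0
dot 13 [ 0.03725169 -0.05901803  0.11610222] -57.740221892899896
dot 41 [ 0.03124478 -0.0485819   0.12853952] -57.253458885077805
dot 24 [ 0.08342289 -0.00700091  0.12843725] -4.797060784379535
dot 20 [-0.04802692 -0.06996348  0.12858735] -124.46792229114517
dot 54 [-0.05395506 -0.00369529  0.12111277] -176.08203216739597
dot 55 [0.02428114 0.04733181 0.12100582] 62.84224834395024
dot 15 [-0.07084258 -0.00523508  0.1163363 ] -175.77367769707664
dot 11 [0.03231546 0.06194705 0.11620678] 62.45063196622957
dot 15 [-0.03132475  0.06535812  0.14760756] 115.60740856064169
btn [ 0.44427311 -0.02690764  0.11770711] 444
shift [-0.428  0.567  0.176] yaw now -58.1 turn -0.59 [ 0.585 -0.037  0.236]
```

```bash
python3 -m creep '[[-0.1,0.1,0,0,0,-0.09,0.4],[-0.2,0.25,0,0,0,-0.18,0.2],[-0.3,0.4,0,0,0,-0.27,0],[-0.43,0.57,0,0,0,-0.36,0],[-0.43,0.57,0,0,0,-0.45,0],[-0.43,0.57,0.1,0,0,-0.54,0],[-0.43,0.57,0.3,0,0,-0.59,0],[-0.43,0.57,0.3,0,0,-0.59,0],[-0.43,0.57,0.3,0,0,-0.59,0],[-0.43,0.57,0.3,0,0,-0.59,0]]' 20
python3 - <<'E'
from w import *
c=ctrl.camera('scene');P=pts(c);h=cv2.cvtColor(c['frame'],cv2.COLOR_RGB2HSV)
g=(h[...,0]>50)&(h[...,0]<85)&(h[...,1]>100)&(np.hypot(P[...,0]-.443,P[...,1]+.022)<.03);print('btn',np.percentile(P[g],[5,50,95],axis=0),g.sum())
go([.444,-.0262,.124],-5)
E
```

```text
t: 23.55
tcp_pos: [0.4419, -0.0244, 0.1741]
eef_rot: [0.999, -0.044, 0.001, 0.0]
force: [0.0, 0.2, 0.8]
width: 0.0003
grip_force: 0.0Traceback (most recent call last):
  File "<stdin>", line 3, in <module>
    return _quantile_unchecked(
        a, q, axis, out, overwrite_input, method, keepdims, weights)
    return _ureduce(a,
                    func=_quantile_ureduce_func,
    ...<5 lines>...
                    overwrite_input=overwrite_input,
                    method=method)
    r = func(a, **kwargs)
    result = _quantile(arr,
                       quantiles=q,
    ...<2 lines>...
                       out=out,
                       weights=wgt)
    slices_having_nans = np.isnan(arr[-1, ...])
                                  ~~~^^^^^^^^^
IndexError: index -1 is out of bounds for axis 0 with size 0
```

```bash
python3 -m creep '[[0.01,0.01,0.1,0,0,0,0],[0.01,0.01,0.2,0,0,0,0],[0.01,0.01,0.24,0,0,0,0],[0.01,0.01,0.26,0,0,0,0],[0.01,0.01,0.27,0,0,0,0],[0.01,0.01,0.28,0,0,0,0],[0.01,0.01,0.285,0,0,0,0],[0.01,0.01,0.285,0,0,0,0],[0.01,0.01,0.285,0,0,0,0],[0.01,0.01,0.285,0,0,0,0]]'
```

```text
t: 24.6
tcp_pos: [0.4433, -0.0265, 0.1165]
eef_rot: [0.999, -0.044, 0.001, 0.0]
force: [0.6, 0.5, 2.5]
width: 0.0008
grip_force: 1.4
```

```bash
python3 -m creep '[[0,0,0.005,0,0,0,0],[0,0,0.01,0,0,0,0],[0,0,0.015,0,0,0,0],[0,0,0.018,0,0,0,0],[0,0,0.02,0,0,0,0],[0,0,0.02,0,0,0,0],[0,0,0.02,0,0,0,0],[0,0,0.02,0,0,0,0],[0,0,0.02,0,0,0,0],[0,0,0.02,0,0,0,0]]'
```

```text
t: 25.6
tcp_pos: [0.4434, -0.0265, 0.1131]
eef_rot: [0.999, -0.044, 0.001, 0.0]
force: [-0.4, -0.4, 10.8]
width: 0.0007
grip_force: 5.3
```

Force is 10.8 N, well over the 5 N the button needs, so it has bottomed. Releasing, retreating and checking.

```bash
python3 -m creep '[[0,0,-0.1,0,0,0,0],[0,0,-0.3,0,0,0,0],[0,0,-0.5,0,0,0,0],[-0.2,0,-0.7,0,0,0,0],[-0.4,0.2,-0.7,0,0,0,0],[-0.5,0.4,-0.7,0,0,0,0],[-0.5,0.6,-0.7,0,0,0,0],[-0.5,0.8,-0.7,0,0,0,0],[-0.5,0.8,-0.7,0,0,0,0],[-0.5,0.8,-0.7,0,0,0,0]]'
python3 - <<'E'
from h import *
c=ctrl.camera('scene');save('end.png',c['frame'])
E
```

```text
t: 26.6
tcp_pos: [0.3281, -0.1768, 0.2511]
eef_rot: [0.999, -0.045, -0.001, -0.001]
force: [-0.1, -0.5, 0.7]
width: 0.0003
grip_force: 0.0
```

View pics/end.png

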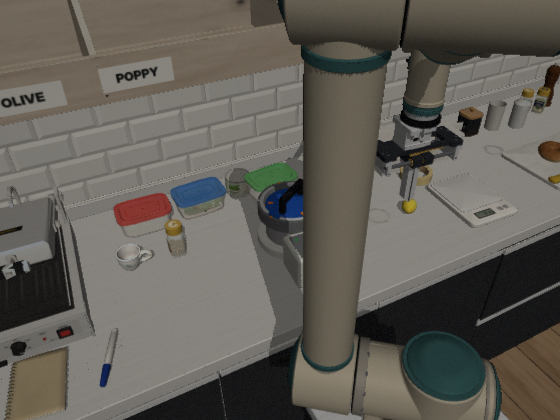

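The lid sits flat in the collar at (290,203). The jar (176,238) and mug (130,257) are where they were, and the arm is clear.

```bash
python3 -c "
from rig import ctrl
print(ctrl.sign_off())"
```

```text
the job is handed in; nothing more can be done
None
```

I handed the job in at about 27 s: the lemon is in the bowl, the lid is turned to its stop and released, and the start button was pressed fully and let go; the verdict was not shown, and the arm hid the button and pepper mill in the last picture.

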